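# Dress the deli counter with the cut salamis

### The arm

A 7-joint arm with a two-finger parallel gripper is mounted at the origin on the work surface. World frame = base frame: x ahead of the robot, y to its left, z up, the work surface at z = 0. Lengths are in m, angles in rad, forces in N, time in s.
With the tool pointing down it reaches from about 0.4 to 0.925 m from the base axis. Payload 4.1 kg.
Tool frame: the origin (TCP) lies at the very end of the fingers, on their centre line; the grasp point (between the pads) lies behind it (manip.grip_depth is the z of the grasp point in the tool frame, in m); z points along the fingers, y is the line along which they close (so a half turn about z gives the same grasp; the last joint's range is limited). The gripper opens to 85 mm and grips with 20 to 120 N. Pads are 22 mm wide; open, the fingers measure 114 mm over their backs; the gripper's body (76 mm by 85 mm) begins 54 mm behind the grasp point. The pads swing forward as they close: fully open they stand 13 mm farther back than shut.
Start: joints at [1.143, 0.398, 0.045, 1.537, -0.019, 1.207, -0.051], TCP at [0.21, -0.615, 0.192] pointing down, gripper open.
Joint ranges: [-2.82, 2.82], [-0.49, 2.23], [-1.37, 1.46], [0, 2.46], [-1.36, 4.5], [0.23, 2], [-2.94, 2.94]. Speed limits (rad/s): [2.57, 2.57, 3.14, 3.14, 3.14, 3.14, 3.14].

### API

Orientations are given as a rotation vector (axis times angle).
In Python, from plant import manip gives the robot as it stands. Calls block until the motion is done:
- manip.goto(position, orientation): joint-space move of the TCP to a pose.
- manip.movel(position, rotation=None, speed=0.15, f_stop=None): straight line of the TCP; rotation=None keeps the orientation; speed is the mean speed in m/s. With f_stop (N) it stops when the force on the tool has changed by that much, and returns True; else False.
- manip.set_joints(angles): joint-space move.
- manip.release() and manip.close_gripper(force=None): open the fingers fully, or close them until they stop; force is the grip in N (None keeps the last).
- manip.sleep(seconds).
- manip.ik(position, orientation): joint angles nearest the present ones, or None.
- manip.sense(): the state.
- manip.snapshot(name): name is "scene" or "top" or "wrist"; returns a dict with "color" (400x640x3 uint8, blue, green, red), "K" (3x3 intrinsics, pixels), "view" (4x4, takes a point from world to camera coordinates). Camera axes: x right, y down, z forward; pixel columns grow to the right and rows downward; lengths in m; the calibration is good to about 2 mm. A picture is of the moment at which its call begins. There is no depth.
A pose or a line that the arm cannot do raises manip.Unreachable and nothing moves.
- manip.job_done(): hands the job in; it is judged then, once.
The state is a dict: "time_s": time; "joint_positions": joint angles; "dq": joint speeds; "joint_efforts": joint torques, N m; "ee_pos": TCP position; "tool_rot": TCP orientation; "force": force on the tool from outside, world axes, zero at the start; "wrist_torque": the same for the moment, N m; "gripper_width": finger opening in m; "grasp_force": force on a finger pad.
Only numpy, scipy, OpenCV 4.12 (cv2) and the standard library are available. Lean on these libraries where they do the work, as an engineer would, in place of code of your own. Each camera call takes 0.05 s, during which the arm holds its last target. There are 200 camera calls.

### The job

Put the three cut salamis out on the three white display trays, one to each: the thickest on the widest tray, the middle-sized one on the middle-width tray and the slimmest on the narrowest tray. Lay each in the middle of its tray, in line with the tray's length, with its cut face towards the price card. Leave the two whole salamis, the jar and the round cheese where they are.

Things in the scene. Friction and masses are not known exactly. Their poses are not given: they have to be found in the camera images.
- thick_cut: The thickest of three cut salamis: brown-red log 58 mm thick, 90 mm long, 270 g, two string bands, lying level. One end sliced flat (red meat), facing within 35 degrees of +x at the start; other end round. Origin: centre of the cut face, 29 mm above its support. x: along the axis out of the cut face; the log spans x = 0 to -90 mm. z up. Faintly octagonal: does not roll.
- medium_cut: The middle-sized of three cut salamis: brown-red log 44 mm thick, 90 mm long, 155 g, two string bands, lying level. One end sliced flat (red meat), facing within 35 degrees of +x at the start; other end round. Origin: centre of the cut face, 22 mm above its support. x: along the axis out of the cut face; the log spans x = 0 to -90 mm. z up. Faintly octagonal: does not roll.
- slim_cut: The slimmest of three cut salamis: brown-red log 30 mm thick, 90 mm long, 75 g, two string bands, lying level. One end sliced flat (red meat), facing within 35 degrees of +x at the start; other end round. Origin: centre of the cut face, 15 mm above its support. x: along the axis out of the cut face; the log spans x = 0 to -90 mm. z up. Faintly octagonal: does not roll.
- wide_tray: The widest of three flat white display trays, fixed: a slab 160 mm long, 120 mm wide, 10 mm thick, no rim. A blank upright price card (46 mm wide, top 46 mm above the counter) stands at the end away from the robot. Origin: centre of its underside; top at z = 10 mm. x: along its length to the card at x = 73 mm (foot x = 68 to 78 mm), within 20 degrees of world +x; y: across.
- middle_tray: The middle-width of three flat white display trays, fixed: a slab 160 mm long, 90 mm wide, 10 mm thick, no rim. A blank upright price card (46 mm wide, top 46 mm above the counter) stands at the end away from the robot. Origin: centre of its underside; top at z = 10 mm. x: along its length to the card at x = 73 mm (foot x = 68 to 78 mm), within 20 degrees of world +x; y: across.
- narrow_tray: The narrowest of three flat white display trays, fixed: a slab 160 mm long, 60 mm wide, 10 mm thick, no rim. A blank upright price card (46 mm wide, top 46 mm above the counter) stands at the end away from the robot. Origin: centre of its underside; top at z = 10 mm. x: along its length to the card at x = 73 mm (foot x = 68 to 78 mm), within 20 degrees of world +x; y: across.
- whole_a: A whole, uncut salami, not part of the job: same brown-red casing, 46 mm in diameter, 120 mm long, both ends rounded, four pale string bands. Lies on the counter. Origin: middle of its far end, 23 mm above the counter; x runs along the axis out of that end, the log lies from x = 0 to -120 mm. Loose.
- whole_b: A whole, uncut salami, not part of the job: same brown-red casing, 36 mm in diameter, 120 mm long, both ends rounded, four pale string bands. Lies on the counter. Origin: middle of its far end, 18 mm above the counter; x runs along the axis out of that end, the log lies from x = 0 to -120 mm. Loose.
- jar: A green glass jar with a brass cap, 60 mm in diameter, 65 mm high, standing; not part of the job. Origin: centre of its underside. Loose.
- cheese: A small round yellow cheese, 76 mm in diameter, 42 mm high, lying flat; not part of the job. Origin: centre of its underside. Loose.
Not all that is in view belongs to the job. Leave any purple look-alike of the medium_cut alone. What is shaped like the wide_tray but red is not meant.

How it is judged:
By the outcome, as a careful person would: the job done as asked, in the order asked, and still so for the second after the job is handed in, with the robot touching nothing.
It also fails if it takes over 109 s, if anything falls off the work surface, if the arm or the gripper's body presses on something with over 40 N, if the wrist force passes 120 N, or if a joint passes its speed limit or range.

## Working session

There is one attempt and no reset: what is moved stays moved. The work goes in short steps, each a Python script; the robot and the scene stay as the last script left them, time stands still between calls to the robot, and variables do not carry over. Pictures are saved under pics/ and viewed, at most 14 in all, crops included, and the job is handed in when it is done.

```bash
mkdir -p pics; ls
python3 - <<'E'
from plant import manip
import cv2, numpy as np
for n in ("top","scene"):
    s=manip.snapshot(n); cv2.imwrite(f"pics/{n}0.png",s["color"]); print(n,s["K"].tolist(),np.round(s["view"],4).tolist())
    np.savez(f"{n}0.npz",**s)
print(manip.grip_depth, manip.sense())
E
```

```text
pics
top [[478.8551532919751, 0.0, 320.8402612583102], [0.0, 478.8551532919751, 208.45762441824485], [0.0, 0.0, 1.0]] [[-0.0195, -0.9998, -0.0013, 0.0175], [-0.9924, 0.0195, -0.1216, 0.4201], [0.1216, -0.001, -0.9926, 1.2216], [0.0, 0.0, 0.0, 1.0]]
scene [[449.1422107437563, 0.0, 316.814815525022], [0.0, 449.1422107437563, 201.75439864526132], [0.0, 0.0, 1.0]] [[0.7611, 0.6485, 0.0082, -0.3179], [0.4758, -0.5497, -0.6866, -0.1449], [-0.4408, 0.5265, -0.727, 1.5744], [0.0, 0.0, 0.0, 1.0]]
-0.0187 {'time_s': 0.1, 'joint_positions': array([ 1.14300662,  0.3991024 ,  0.04502546,  1.53773992, -0.01871409,
        1.20690226, -0.05071619]), 'dq': array([-0.00117552, -0.00127835,  0.00017049, -0.00151902, -0.000617  ,
        0.000177  ,  0.00144208]), 'joint_efforts': array([ 2.69416611e-03, -4.76268840e+01,  1.36942651e+00, -2.54953820e+01,
        1.18714335e-02,  4.90824910e-03,  2.11468790e-05]), 'ee_pos': array([ 0.20971029, -0.61457401,  0.19078355]), 'tool_rot': array([-3.09754566e+00, -5.14018873e-01,  6.02301535e-04]), 'force': array([0.52171538, 0.03809201, 0.52224788]), 'wrist_torque': array([-0.00223734,  0.00652407,  0.022895  ]), 'grasp_force': 0.0, 'gripper_width': 0.08545166463167055}
```

View pics/top0.png

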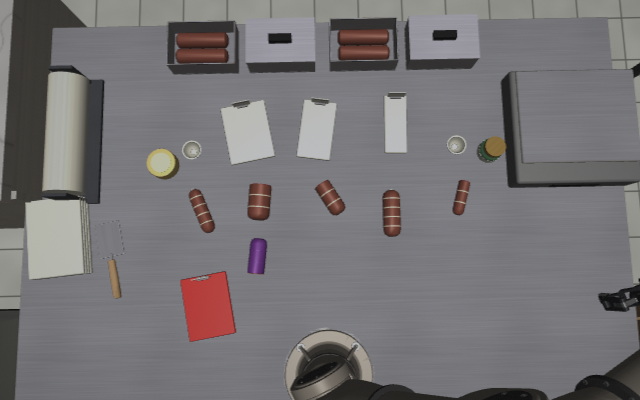

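View pics/scene0.png

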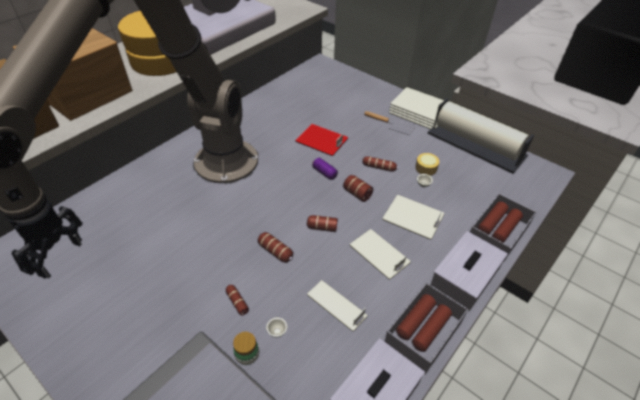

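The top view shows the cut logs with two bands: thick (259,201), medium (330,197) and slim (461,197). The wide tray is at (248,132), the middle tray at (317,130) and the narrow tray at (396,124). The whole salamis are at (392,213) and (202,211), and the decoys are the purple log and the red tray. The scene view agrees. Next I'll get coarse poses and then take wrist views.

```bash
cat > h.py <<'E'
import cv2, numpy as np
from scipy.spatial.transform import Rotation as R
T={'thick':.058,'medium':.044,'slim':.030}
PAIR={'thick':'wide','medium':'middle','slim':'narrow'}
def cam_c(s): V=np.asarray(s['view']); return -V[:3,:3].T@V[:3,3]
def ray(s,px,z):
    V=np.asarray(s['view']); px=np.atleast_2d(px).astype(float)
    d=np.c_[px,np.ones(len(px))]@np.linalg.inv(s['K']).T@V[:3,:3]; c=cam_c(s)
    return (c+d*((z-c[2])/d[:,2])[:,None])[:,:2]
def proj(s,p):
    q=np.asarray(s['view'])[:3]@np.r_[p,1]; q=np.asarray(s['K'])@q; return q[:2]/q[2]
def rect(pts):
    """minAreaRect in world -> centre, yaw of long axis (towards +x), long, short"""
    (c,(w,h),a)=cv2.minAreaRect((pts*1000).astype(np.float32))
    if w<h: a+=90; w,h=h,w
    a=(a+90)%180-90
    return np.array(c)/1000,np.radians(a),w/1000,h/1000
def blobs(s,kind,z,amin=60):
    hsv=cv2.cvtColor(s['color'],cv2.COLOR_BGR2HSV); h,S,v=cv2.split(hsv)
    if kind=='log': m=((h<16)|(h>172))&(S>75)&(v>25)
    else: m=(S<40)&(v>180)
    m=m.astype(np.uint8)*255
    if kind=='log': m=cv2.morphologyEx(m,cv2.MORPH_CLOSE,np.ones((5,5) if amin<200 else (13,13)))
    out=[]
    for c in cv2.findContours(m,cv2.RETR_EXTERNAL,cv2.CHAIN_APPROX_NONE)[0]:
        if cv2.contourArea(c)<amin: continue
        u=c[:,0].astype(float); out.append((u.mean(0),)+rect(ray(s,u,z)))
    return out
def down(yaw):
    """tool down, fingers closing across a log of this yaw (tool y perpendicular)"""
    return (R.from_euler('z',yaw)*R.from_euler('x',np.pi)).as_rotvec()
E
python3 - <<'E'
from h import *
s=np.load('top0.npz'); print(cam_c(s))
for k,z in(('log',.022),('tray',.01)):
    for b in blobs(s,k,z): print(k,np.round(b[0]),np.round(b[1],3),*np.round([np.degrees(b[2]),b[3],b[4]],3))
from plant import manip
c=ray(s,[[259,190]],0)[0]; print(c)
q=manip.sense()['joint_positions']
for yw in (0,np.pi):
  for p in ((.5,.15),(.7,.15),(.5,-.3),(.7,-.2),(.7,-.05)): print(yw,p,np.round(manip.ik([*p,.15],down(yw)),2) if manip.ik([*p,.15],down(yw)) is not None else None)
E
```

```text
[0.26866106 0.0105743  1.26362922]
log [207. 306.] [0.177 0.303] 9.858 0.158 0.119
log [391. 213.] [ 0.407 -0.174] -0.227 0.118 0.043
log [201. 210.] [0.422 0.322] 22.754 0.12 0.033
log [259. 201.] [0.443 0.171] -5.091 0.095 0.054
log [461. 197.] [ 0.444 -0.358] -15.636 0.092 0.028
log [330. 197.] [ 0.449 -0.016] 32.111 0.092 0.04
log [202.  47.] [0.871 0.325] 88.85 0.139 0.086
log [363.  44.] [ 0.87  -0.115] 88.85 0.137 0.086
tray [ 53. 239.] [0.362 0.71 ] 5.542 0.2 0.137
tray [160. 162.] [0.556 0.436] -44.454 0.049 0.047
tray [316. 129.] [0.638 0.017] -8.382 0.155 0.084
tray [247. 132.] [0.635 0.203] 10.772 0.155 0.115
tray [395. 124.] [ 0.649 -0.197] -2.063 0.153 0.052
[0.47642014 0.17348452]
0 (0.5, 0.15) [ 0.35  0.3  -0.86  1.87  0.25  1.09 -2.18]
0 (0.7, 0.15) [ 0.15  0.62 -0.67  1.39  0.39  1.27 -2.11]
0 (0.5, -0.3) [ 0.55  0.32 -0.1   1.75  0.03  1.08 -1.13]
0 (0.7, -0.2) [ 0.34  0.57 -0.19  1.36  0.11  1.22 -1.43]
0 (0.7, -0.05) [ 0.22  0.53 -0.32  1.44  0.17  1.2  -1.69]
3.141592653589793 (0.5, 0.15) [ 0.48  0.35 -1.03  1.87  0.33  1.11  0.89]
3.141592653589793 (0.7, 0.15) [ 0.23  0.66 -0.81  1.39  0.48  1.3   0.97]
3.141592653589793 (0.5, -0.3) [ 0.93  0.36 -0.59  1.74  0.22  1.11  1.85]
3.141592653589793 (0.7, -0.2) [ 0.6   0.63 -0.62  1.35  0.37  1.27  1.54]
3.141592653589793 (0.7, -0.05) [ 0.45  0.6  -0.68  1.43  0.38  1.25  1.31]
```

Run:
```python
from h import *
from plant import manip
manip.goto([.444,-.358,.28],down(np.radians(-15.6)))
s=manip.snapshot('wrist'); cv2.imwrite('pics/w1.png',s['color']); np.savez('w1.npz',**s)
print(cam_c(s),s['K'][0][0],manip.sense()['ee_pos'],manip.sense()['time_s'],np.round(manip.sense()['joint_positions'],2))
for k,z in(('log',.015),('tray',.01)):
    for b in blobs(s,k,z,400): print(k,np.round(b[0]),np.round(b[1],4),*np.round([np.degrees(b[2]),b[3],b[4]],3))
```

```text
[ 0.52569966 -0.38162103  0.46177953] 283.9722539620374 [ 0.44282633 -0.35936175  0.27956095] 1.5 [ 0.63  0.2  -0.02  1.6   0.01  1.34 -1.24]
log [ 54. 368.] [0.1718 0.2877] 8.603 0.19 0.163
log [ 22. 249.] [0.4389 0.1986] -6.107 0.102 0.097
log [118. 215.] [ 0.4502 -0.0011] 29.292 0.097 0.049
log [218. 215.] [ 0.4032 -0.1655] -0.911 0.122 0.045
log [621. 256.] [ 0.0944 -0.8174] 4.403 0.503 0.08
log [321. 160.] [ 0.4445 -0.3562] -15.253 0.089 0.025
tray [288.  68.] [ 0.5892 -0.3479] -16.776 0.051 0.051
tray [ 45. 101.] [0.64  0.019] -8.183 0.157 0.087
tray [171.  53.] [ 0.6494 -0.1936] -1.668 0.151 0.057
```

View pics/w1.png

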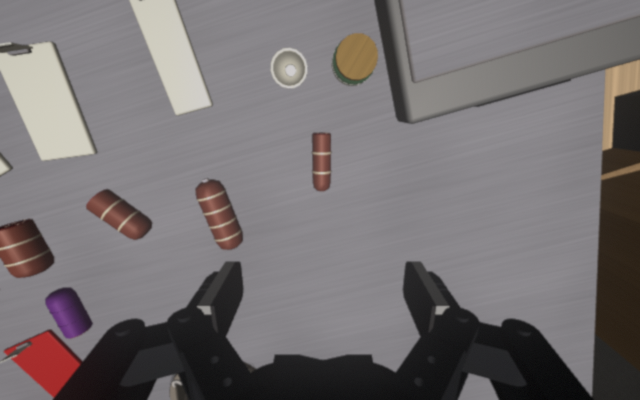

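The wrist view shows the slim log at (321,160), the narrow tray at (171,53) and the jar at (355,58). The wrist estimate agrees with the top one to about 2 mm. Next I'll sweep close wrist views over the trays and logs.

```bash
cat > survey.py <<'E'
from h import *
from plant import manip
L={'thick':((.443,.171),-5.1),'medium':((.449,-.016),32.1),'slim':((.444,-.357),-15.5)}
Tr={'wide':((.635,.203),10.8),'middle':((.638,.018),-8.3),'narrow':((.649,-.195),-1.9)}
out={}
for n,kind in (('narrow','tray'),('middle','tray'),('wide','tray'),('thick','log'),('medium','log'),('slim','log')):
    (x,y),a=(Tr if kind=='tray' else L)[n]; a=np.radians(a); z=.01 if kind=='tray' else T[n]/2
    d=.085; manip.goto([x-d*np.cos(a),y-d*np.sin(a),.16],down(a))
    s=manip.snapshot('wrist'); cv2.imwrite(f'pics/s_{n}.png',s['color']); np.savez(f's_{n}.npz',**s)
    b=min(blobs(s,kind,z,400),key=lambda b:np.hypot(*(b[1]-[x,y]))); out[n]=b
    print(n,np.round(b[0]),np.round(b[1],4),*np.round([np.degrees(b[2]),b[3],b[4]],4),cam_c(s).round(3))
print(manip.sense()['time_s'])
cv2.imwrite('pics/s_all.png',np.vstack([np.hstack([cv2.resize(cv2.imread(f'pics/s_{n}.png'),(266,166)) for n in r]) for r in (('wide','middle','narrow'),('thick','medium','slim'))]))
E
python3 survey.py
```

```text
narrow [319.  96.] [ 0.652  -0.1937] -1.5756 0.1551 0.0566 [ 0.649 -0.197  0.343]
middle [319.  98.] [0.6405 0.0193] -8.3585 0.1538 0.0858 [0.639 0.016 0.343]
wide [320.  96.] [0.6374 0.206 ] 10.7887 0.1539 0.116 [0.636 0.203 0.342]
thick [322. 104.] [0.4435 0.172 ] -4.8211 0.0942 0.0554 [0.445 0.171 0.343]
medium [322. 101.] [ 0.4513 -0.0135] 31.7919 0.0932 0.041 [ 0.45  -0.015  0.342]
slim [326. 101.] [ 0.4466 -0.3574] -15.8465 0.0911 0.0258 [ 0.446 -0.354  0.342]
7.3083
```

View pics/s_all.png

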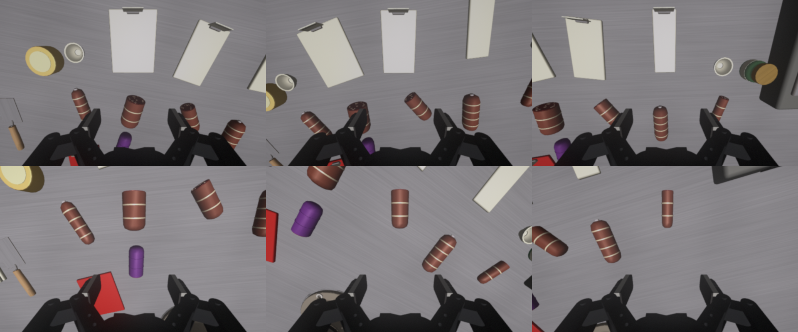

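The composite shows all trays and logs centred and unobstructed, around (320,100) in each view. Cut faces and cards point to the far side, as expected. Before grasping I'll check the finger reference by lowering the closed fingers onto bare counter.

Run:
```python
from h import *
from plant import manip
manip.close_gripper(20)
p=manip.sense()['ee_pos']; print(p)
manip.movel([p[0],p[1],.02]); print(manip.sense()['ee_pos'],manip.sense()['force'])
print(manip.movel([p[0],p[1],.0005],speed=.03,f_stop=4)); print(manip.sense()['ee_pos'],manip.sense()['force'])
manip.movel([p[0],p[1],.1]); manip.release(); print(manip.sense()['time_s'])
```

```text
[ 0.36203771 -0.33430659  0.15997793]
[ 0.36267039 -0.33489335  0.02070894] [ 0.45296887 -0.16786219 -0.54642119]
False
[ 0.3620679  -0.33436626  0.00048715] [-0.62215671 -0.53600018  0.65354006]
11.5583
```

```bash
cat > pp.py <<'E'
import sys
from h import *
from plant import manip
# average of wrist and top measurements: centre, yaw (deg)
L={'thick':(.4433,.1715,-4.9),'medium':(.4503,-.0145,31.9),'slim':(.4455,-.3575,-15.7)}
Tr={'wide':(.6365,.2050,10.8),'middle':(.6395,.0184,-8.35),'narrow':(.651,-.195,-1.7)}
n=sys.argv[1]; zg={'thick':.005,'medium':.003,'slim':.003}[n]
x,y,a=L[n]; r=down(np.radians(a))
manip.goto([x,y,.13],r); manip.movel([x,y,zg],speed=.12)
e=manip.sense(); print('at',e['ee_pos'],e['force'])
manip.close_gripper(35); s=manip.sense(); print('grip',s['gripper_width'],s['grasp_force'],s['force'],s['ee_pos'])
manip.movel([x,y,.14],speed=.15); print('lift',manip.sense()['gripper_width'])
u,v,b=Tr[PAIR[n]]; r=down(np.radians(b))
manip.goto([u,v,.14],r); manip.movel([u,v,.05+zg],r,speed=.15)
print('stop',manip.movel([u,v,zg+.0105],r,speed=.04,f_stop=5)); s=manip.sense(); print(s['ee_pos'],s['force'])
manip.release(); manip.movel([u,v,.17],speed=.15)
f=.085; manip.goto([u-f*np.cos(np.radians(b)),v-f*np.sin(np.radians(b)),.16],r)
s=manip.snapshot('wrist'); cv2.imwrite(f'pics/p_{n}.png',s['color'][:240,160:480])
k=min(blobs(s,'log',.01+T[n]/2,400),key=lambda k:np.hypot(*(k[1]-[u,v])))
t=min(blobs(s,'tray',.01,400),key=lambda k:np.hypot(*(k[1]-[u,v])))
print('log',k[1].round(4),np.degrees(k[2]),k[3:],'tray',t[1].round(4),np.degrees(t[2]),t[3:]); print(manip.sense()['time_s'])
E
python3 pp.py slim
```

```text
at [ 0.44606172 -0.35801265  0.00376832] [-0.63485048 -0.62410544  0.09854149]
grip 0.00013667407178708367 0.0 [-0.3625019  -0.03967454 -0.08612591] [ 0.44545379 -0.35750739  0.00295886]
lift -0.00017448679280814166
stop False
[ 0.65130176 -0.19510749  0.01383788] [0.42695964 0.94364766 0.16536646]
log [ 0.4014 -0.1717] -0.3416824340820313 (0.12554750061035155, 0.042159290313720704) tray [ 0.6526 -0.1936] -1.5747528076171875 (0.15446969604492186, 0.05638945388793945)
20.4083
```

View pics/p_slim.png

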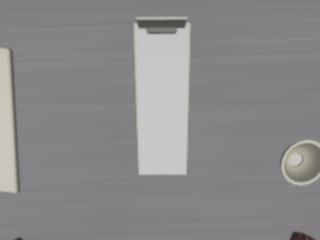

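The tray is empty: the fingers closed to 0 mm and missed the slim log. I'll look for it.

Run:
```python
from h import *
from plant import manip
a=np.radians(-15.7);d=.085
manip.goto([.4455-d*np.cos(a),-.3575-d*np.sin(a),.16],down(a))
s=manip.snapshot('wrist'); cv2.imwrite('pics/slim2.png',s['color'])
for b in blobs(s,'log',.015,400): print(np.round(b[0]),np.round(b[1],4),*np.round([np.degrees(b[2]),b[3],b[4]],4))
print(manip.sense()['time_s'],manip.sense()['gripper_width'])
```

```text
[ 37. 185.] [ 0.4521 -0.0026] 33.8358 0.0999 0.0589
[177. 185.] [ 0.4053 -0.1645] -0.2203 0.1241 0.0495
[325. 104.] [ 0.4464 -0.3572] -16.0756 0.0909 0.026
21.4333 0.08530213228755926
```

View pics/slim2.png

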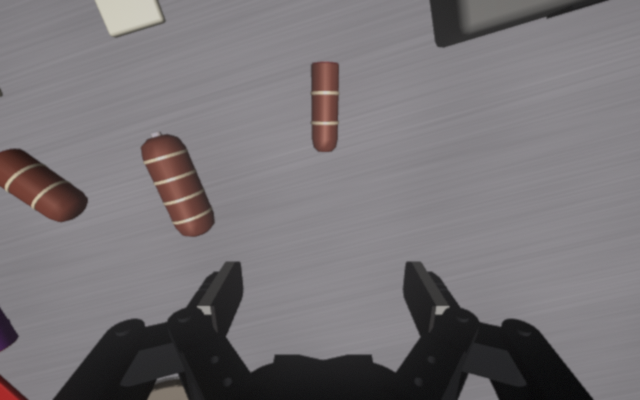

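The slim log is untouched, still at (325,104). I'll check where the fingers really are relative to the reported TCP, using the projection and a scene view at the grasp pose.

Run:
```python
from h import *
from plant import manip
x,y,a=.4455,-.3575,-15.7
s=manip.snapshot('wrist'); e=manip.sense()
Rt=R.from_rotvec(e['tool_rot']).as_matrix()
for dz in (0,-.0187): 
  for dy in (-.0427,0,.0427): print(dz,dy,proj(s,e['ee_pos']+Rt@[0,dy,dz]).round())
r=down(np.radians(a)); manip.goto([x,y,.13],r); manip.movel([x,y,.003],speed=.12)
s=manip.snapshot('wrist'); c1=s['color'][120:360,160:480]
g=manip.snapshot('scene'); u=proj(g,[x,y,.02]).astype(int); print(u,manip.sense()['ee_pos'],manip.sense()['tool_rot'],r)
c2=cv2.resize(g['color'][u[1]-50:u[1]+30,u[0]-53:u[0]+54],(320,240),interpolation=cv2.INTER_CUBIC)
cv2.imwrite('pics/chk.png',np.hstack([c1,c2])); print(manip.sense()['time_s'])
```

```text
0 -0.0427 [263. 235.]
0 0 [324. 235.]
0 0.0427 [384. 235.]
-0.0187 -0.0427 [258. 247.]
-0.0187 0 [324. 247.]
-0.0187 0.0427 [390. 247.]
[236 297] [ 0.44614192 -0.35799096  0.0038962 ] [ 3.11139448e+00 -4.29068915e-01  2.60945507e-03] [ 3.11215288e+00 -4.29079074e-01 -2.62735157e-17]
23.2417
```

View pics/chk.png

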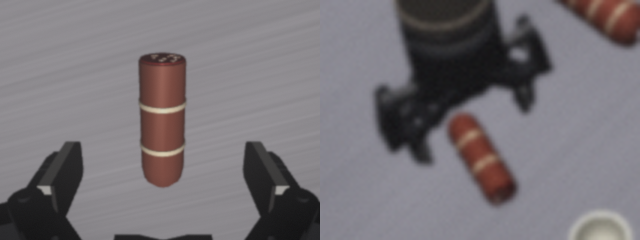

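The fingers stop well short of the log. In the left crop the tips sit behind and above it, and the wrist scale suggests they are about 40 mm higher than reported. I'll probe the counter with closed fingers under a force stop to find the true tool offset.

Run:
```python
from h import *
from plant import manip
r=down(np.radians(-15.7)); x,y=.43,-.27
manip.movel([.4455,-.3575,.1]); manip.goto([x,y,.06],r); manip.close_gripper(20)
print(manip.movel([x,y,-.07],speed=.05,f_stop=4)); e=manip.sense(); print(e['ee_pos'],e['force'])
s=manip.snapshot('wrist'); g=manip.snapshot('scene'); t=manip.snapshot('top'); np.savez('probe.npz',**{k+n:v for n,q in(('w',s),('s',g),('t',t)) for k,v in q.items()})
out=[]
for q,w in((s,80),(g,40),(t,40)):
    u=proj(q,[*e['ee_pos'][:2],0]).astype(int); print(u)
    x0,y0=max(0,u[0]-w),max(0,u[1]-w); out.append(cv2.resize(q['color'][y0:y0+2*w,x0:x0+2*w],(266,266),interpolation=cv2.INTER_CUBIC)); print(x0,y0)
cv2.imwrite('pics/probe.png',np.hstack(out)); print(manip.sense()['time_s'])
```

```text
True
[ 0.43003334 -0.2700546  -0.03949748] [0.16190858 0.0437401  6.03182595]
[323 264]
243 184
[256 276]
216 236
[425 203]
385 163
27.2167
```

View pics/probe.png

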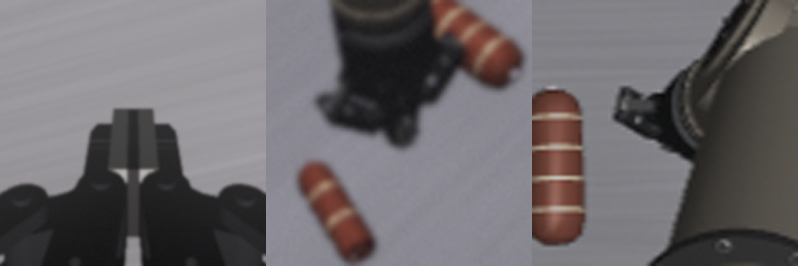

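The closed tips touched at a reported z of −39.5 mm. In the wrist crop they are laterally on the projected TCP (column 323), so the real fingers end 39.5 mm short of the reported TCP. I'll apply that z offset and retry.

```bash
sed -i "s/^n=sys.argv\[1\]; \(.*\)$/OFF=-.0392  # real fingertips end this far short of the reported TCP\nn=sys.argv[1]; \1; zg+=OFF/; s/\[x,y,\.14\]/[x,y,.09]/; s/\[u,v,\.14\]/[u,v,.09]/" pp.py
python3 - <<'E'
from h import *
from plant import manip
manip.movel([.43,-.27,.06]); manip.release()
E
python3 pp.py slim
```

```text
at [ 0.44610405 -0.35796859 -0.03544858] [1.01947783 0.3247683  0.64434914]
grip 0.02940588915143371 35.61190095031634 [-0.33737961  0.1164121   1.81131228] [ 0.44582323 -0.35771659 -0.03587178]
lift 0.02923483681652026
stop True
[ 0.65045327 -0.194827   -0.02582965] [ 0.29620721 -0.46404277  4.2107215 ]
log [ 0.6511 -0.1945] -1.50689697265625 (0.09030353546142578, 0.025889661788940428) tray [ 0.6518 -0.1936] -1.5797348022460938 (0.1550292205810547, 0.05658049011230469)
37.6
```

View pics/p_slim.png

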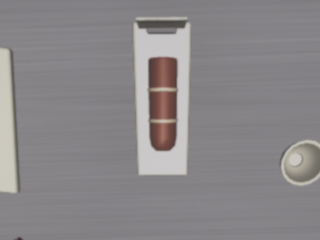

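The slim log lies centred and aligned on the narrow tray, with its cut face (163,60) towards the card. Next are the medium and thick logs.

```bash
python3 pp.py medium && python3 pp.py thick
python3 - <<'E'
import cv2,numpy as np
cv2.imwrite('pics/mt.png',np.hstack([cv2.imread(f'pics/p_{n}.png') for n in('medium','thick')]))
E
```

```text
at [ 0.4509771  -0.01451362 -0.03565907] [-0.05977057 -0.37953348  0.09175577]
grip 0.04339111781740792 36.18677566417318 [-0.91700444  0.33084643  4.84293593] [ 0.45060763 -0.01444315 -0.03580876]
lift 0.04297476076527973
stop True
[ 0.63883472  0.01835401 -0.02575034] [-1.01349363 -0.50844273  4.84221842]
log [0.6398 0.0188] -8.548652648925781 (0.09304207611083984, 0.04008649444580078) tray [0.6404 0.0192] -8.316543579101562 (0.15498292541503905, 0.08647978973388672)
46.2917
at [ 0.44393573  0.17175088 -0.0336156 ] [0.19331181 0.80302714 0.65895756]
grip 0.05768811763107347 38.5052645142423 [-1.34573458 -1.08288961  5.84353327] [ 0.44374633  0.17160437 -0.03361101]
lift 0.057722400688506655
stop True
[ 0.63583688  0.20472698 -0.02352446] [-0.78308565 -0.14118893  5.23820926]
log [0.6363 0.2049] 10.852783203125 (0.09388580322265624, 0.0543841667175293) tray [0.6377 0.2059] 10.821653366088867 (0.15587750244140625, 0.11688594818115235)
54.6167
```

View pics/mt.png

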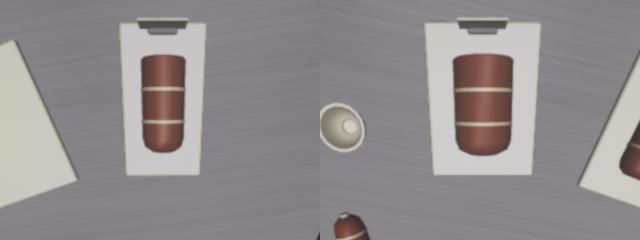

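Both logs lie centred and in line on their trays, within about 1.5 mm, with cut faces towards the cards. A quick top check that the bystanders haven't moved, then I'll hand in.

Run:
```python
from h import *
from plant import manip
manip.goto([.45,-.35,.2],down(0)); s=manip.snapshot('top')
for b in blobs(s,'log',.022): print(np.round(b[0]),np.round(b[1],3),*np.round([np.degrees(b[2]),b[3],b[4]],3))
d=cv2.absdiff(s['color'],np.load('top0.npz')['color']).max(2)
for n,(u,v) in {'whole_b':(202,211),'cheese':(161,163),'jar':(491,149),'whole_a':(392,213),'purple':(257,256)}.items(): print(n,(d[v-22:v+22,u-16:u+16]>40).sum())
print(manip.sense()['time_s'])
print(manip.job_done())
```

```text
[207. 306.] [0.177 0.303] 9.858 0.158 0.119
[391. 213.] [ 0.407 -0.174] -0.227 0.118 0.043
[201. 210.] [0.422 0.321] 21.59 0.12 0.033
[245. 128.] [0.641 0.206] 10.579 0.102 0.055
[317. 126.] [0.642 0.017] -8.847 0.097 0.04
[397. 121.] [ 0.651 -0.197] -2.151 0.091 0.024
[202.  47.] [0.871 0.325] 88.85 0.139 0.086
[363.  44.] [ 0.87  -0.115] 88.85 0.137 0.086
whole_b 0
cheese 0
jar 350
whole_a 0
purple 0
56.65
the job is handed in; nothing more can be done
None
```

The three cut salamis are on their matching trays, centred to about 2 mm and in line with the cut faces towards the cards; the job was handed in at about 57 s. The whole salamis and cheese showed no movement in the final top view; the jar's patch of that image had changed, and I handed in without checking whether that was just the parked arm in view.

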